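Key the shredding disc onto its drive pin

TASK

The vegetable shredder's steel disc sits unkeyed on its spindle: with a fingertip, push the stud on the disc round until the notch in its rim stands over the drive pin (in line with the steel rib on the base's rim), then press the disc down until it is fully seated. Never lift the disc, leave the strainer, bowl and jar on the board where they stand, and finish clear of everything.

Things in the scene. Friction and masses are not known exactly. Their poses are not given: they have to be found in the camera images.
- shredder: the shredder: round white base, 190 mm across, 55 mm high, fixed on an 18 mm thick chopping board; origin under its centre, z up the disc's axis, +x towards pin and rib. A steel rib, 9 mm wide, 22 mm long, 8 mm high, lies radially on the base's rim, just outside the disc and always visible; the pin stands in line with it
- pin_top (a point): top of the fixed upright drive pin on the base: steel, 9 mm thick, domed top, 62 mm from the base's axis, top 63 mm above the base's underside. While the disc is up the pin is hidden under it, its top 1.5 mm below the disc's underside; find it by the rib on the rim
- notch (a point): the notch in the rim of the shredding disc: 14 mm wide, open at the rim, cut from radius 53 to 70 mm; this point is mid-notch, 62 mm from the axis, at the disc's upper face. The disc is steel, 140 mm across, 5 mm thick; its upper face is 87.5 mm above the counter while up, 79.5 mm when seated
- hub_top (a point): centre of the top of the disc's grey hub cap (32 mm across, 8 mm high above the disc's face), on the disc's vertical axis of turning; a good place to press
- stud_top (a point): top of the grey finger stud on the disc, 14 mm thick, 22 mm high above the disc's face, 45 mm from the axis, straight across the axis from the notch; push it sideways to turn the disc. The disc turns freely either way without end, with light friction (about 0.06 N m), and stays where it is left
- disc (a joint): turn of the disc on the base, rad, counter-clockwise from above; 0 (or a whole turn) = notch exactly over the pin
- spindle (a joint): how far the disc has gone down, m: 0 as found, 0.008 = fully seated (hard stop), negative = lifted. A snug seal holds the disc up or down; it takes about 6 N to push it down. With the notch off the pin the pin stops it after 2 to 3 mm; the notch has about 2.5 mm of play each side of the pin
- strainer: small steel strainer, bowl 90 mm across and 35 mm high, rod handle reaching 115 mm from the centre along its +x; stands on the board; origin under the bowl's centre. Not part of the job
- pinch_bowl: lime silicone pinch bowl, 76 mm across, 32 mm high, stands on the board; origin under its centre. Not part of the job
- pepper_jar: small glass jar with steel cap, 44 mm across, 75 mm high, stands on the board; origin under its centre. Not part of the job

How it is judged:
At the end, for the whole second after the job is handed in: the disc is down on its seat (at least 6.5 of its 8 mm travel), the notch is round the pin (centres within 4 mm seen from above), and the disc is not turning (value of joint spindle above 0.0065 m and horizontal distance between notch and pin_top below 0.004 m and velocity of joint disc between -0.05 and 0.05 rad/s); the robot touches nothing.
It fails at once if the disc is lifted more than 4 mm off the height where it was found (value of joint spindle below -0.004 m).
It fails at once if the strainer, pinch bowl or pepper jar is moved more than 30 mm or tipped over (distance of any of strainer, pinch_bowl, pepper_jar from where it was at the start of the episode above 0.03 m or angle between any of strainer, pinch_bowl, pepper_jar's own z axis and vertical above 0.5 rad).
It also fails if it takes over 45 s, if anything falls off the work surface, if the arm or the gripper's body presses on something with over 40 N, if the wrist force passes 120 N, or if a joint passes its speed limit or range.

ROBOT

A 6-joint arm with a two-finger parallel gripper is mounted at the origin on the work surface. World frame = base frame: x ahead of the robot, y to its left, z up, the work surface at z = 0. Lengths are in m, angles in rad, forces in N, time in s.
With the tool pointing down it reaches from about 0.35 to 0.775 m from the base axis. Payload 7.3 kg.
Tool frame: the origin (TCP) lies on the mounting face of the last link; the fingertips stand 178 mm ahead of it and the grasp point (between the pads) lies 159 mm ahead of it; z points along the fingers, y is the line along which they close (so a half turn about z gives the same grasp; the last joint's range is limited). The gripper opens to 92 mm and grips with 3 to 60 N. Pads are 19 mm wide; open, the fingers measure 130 mm over their backs; the gripper's body (75 mm by 190 mm) begins 47 mm behind the grasp point.
Start: joints at [-0.146, 0.342, 1.524, -0, 1.275, -0.146], TCP at [0.525, 0, 0.405] pointing down, gripper open.
Joint ranges: [-2.53, 2.53], [-0.77, 2.02], [0.04, 2.7], [-1, 4.14], [0.28, 2.66], [-3.11, 3.11]. Speed limits (rad/s): [2.57, 2.57, 3.14, 3.14, 3.14, 3.14].

INTERFACE

Orientations are given as a unit quaternion [x, y, z, w].
In Python, from bench import bot gives the robot as it stands. The module is installed in compiled form; this text tells all that it offers.
- The arm moves only by the tool drive_tool, never from a script. Its argument "targets" is a list of rows, each a list of 3 entries, a list of its own where there are three numbers: the closure, from 0 (fully open) to 1 (shut), then the shift along the tool's x, y, z in mm, then the turn about the tool's z in degrees. In form: [[grip, [x, y, z], yaw], ...]. A call has 1 to 10 rows; each row shifts and turns the commanded pose from where the row before left it, along the tool's axes as they then stand; what a row does not reach is not made up. A row lasts 1/8 s, in which the tool goes at most 62.5 mm and 10.7 degrees, less where a joint would pass 70% of its speed; a pose out of reach is approached as far as the arm can. A call is refused whole if a number of a shift passes 62.5 or a number of a turn 10.7, either way. A call with a gripper value outside its range is refused whole. The fingers move at their own pace and stop on an object; "force" is the grip in N (left out, the last holds). Time passes only in rows, so rows that do not move let the fingers close. It gives the time, the measured TCP pose, the force, the opening and the grip force at its end, in the units of the state.
- bot.get_state(): the state, without advancing time (a new reading comes with each control period).
- bot.snapshot(name): name is "scene" or "side" or "wrist"; returns a dict with "image" (480x640x3 uint8, blue, green, red), "camera_matrix" (3x3 intrinsics, pixels), "xyz" and "attitude" of the camera in the world; the wrist camera has in their place "T_tool_cam" (4x4, takes a point from camera to tool coordinates, whose origin is the TCP and whose axes are the flange's). Camera axes: x right, y down, z forward; pixel columns grow to the right and rows downward; lengths in m; the calibration is good to about 2 mm. A picture is of the moment at which its call begins: read the wrist's pose just before it. There is no depth.
- bot.sign_off(): hands the job in; it is judged then, once.
The state is a dict: "time": time; "joints": joint angles; "qd": joint speeds; "tau": joint torques, N m; "position": TCP position; "ee_rot": TCP orientation; "contact_force": force on the tool from outside, world axes, zero at the start; "ft_torque": the same for the moment, N m; "gripper_width": opening from 0.0 (shut) to 1.0 (fully open); "grasp_force": force on a finger pad.
Only numpy, scipy, OpenCV 4.12 (cv2) and the standard library are available. Lean on these libraries where they do the work, as an engineer would, in place of code of your own. Each camera call takes 0.05 s, during which the arm holds its last target. There are 200 camera calls.

## Working session

There is one attempt and no reset: what is moved stays moved. The work goes in short steps, Python scripts to look and compute and a tool call to move; the robot and the scene stay as the last step left them, time stands still between calls to the robot, and variables do not carry over. Pictures are saved under pics/ and viewed, at most 10 in all, crops included, and the job is handed in when it is done.

Besides the shell and the picture viewer there is one more tool, called after "Emit:" as name(argument=value, ...) on one line, values as JSON. drive_tool: Moves the arm, as the interface text tells. Its arguments: {"type":"object","properties":{"targets":{"type":"array"},"force":{"type":"number"}},"required":["targets"]}

```bash
mkdir -p pics
cat > h.py <<'E'
import numpy as np, cv2
from scipy.spatial.transform import Rotation as R
from bench import bot
def cam(n):
    s=bot.get_state(); d=bot.snapshot(n)
    if n=="wrist":
        T=np.eye(4);T[:3,:3]=R.from_quat(s["ee_rot"]).as_matrix();T[:3,3]=s["position"]
        T=T@np.array(d["T_tool_cam"])
    else:
        T=np.eye(4);a=np.array(d["attitude"],float)
        T[:3,:3]=a if a.shape==(3,3) else R.from_quat(a).as_matrix();T[:3,3]=d["xyz"]
    return d["image"],np.array(d["camera_matrix"]),T
def ray(K,T,uv,z):
    v=T[:3,:3]@np.linalg.inv(K)@np.array([uv[0],uv[1],1.]);return T[:3,3]+v*(z-T[2,3])/v[2]
def proj(K,T,p):
    q=K@(T[:3,:3].T@(np.array(p)-T[:3,3]));return q[:2]/q[2]
E
python3 - <<'E'
from h import *
s=bot.get_state();print(s)
for n in["scene","wrist"]:
    im,K,T=cam(n);cv2.imwrite(f"pics/{n}0.png",im);np.savez(f"{n}0.npz",K=K,T=T);print(n,K,T)
E
```

```text
{'time': 0.0, 'joints': array([-1.45987640e-01,  3.42711626e-01,  1.52502632e+00,  1.21943598e-05,
        1.27538071e+00, -1.45971006e-01]), 'qd': array([-0.00046377,  0.00308791,  0.00033251, -0.00158863, -0.00088828,
       -0.00076114]), 'tau': array([ 7.61924657e-04, -4.31245601e+01, -2.44219762e+01,  7.17750052e-02,
        5.59406646e-02, -1.04314388e-04]), 'position': array([5.24862659e-01, 5.05930345e-05, 4.04047262e-01]), 'ee_rot': array([ 7.07113715e-01,  7.07099436e-01, -4.50627498e-04, -6.15747387e-04]), 'contact_force': array([0.03593558, 0.50924284, 0.35780614]), 'ft_torque': array([ 0.01686686, -0.01703948, -0.04024478]), 'grasp_force': 0.0, 'gripper_width': 1.0001683419314218}
scene [[613.28081171   0.         320.9489429 ]
 [  0.         613.28081171 244.77001277]
 [  0.           0.           1.        ]] [[ 0.78346486  0.37240793 -0.49748883  1.06578099]
 [ 0.62123458 -0.48973969  0.61173739 -0.58520231]
 [-0.01582417 -0.78833202 -0.61504652  0.75296373]
 [ 0.          0.          0.          1.        ]]
wrist [[430.07952558   0.         316.48866642]
 [  0.         430.07952558 245.20421559]
 [  0.           0.           1.        ]] [[ 9.99999283e-01  9.04851435e-04 -7.84803266e-04  5.24505143e-01]
 [ 6.79363847e-04 -9.68104958e-01 -2.50544066e-01  6.67436123e-02]
 [-9.86477090e-04  2.50543353e-01 -9.68104878e-01  3.84513026e-01]
 [ 0.00000000e+00  0.00000000e+00  0.00000000e+00  1.00000000e+00]]
```

View pics/scene0.png

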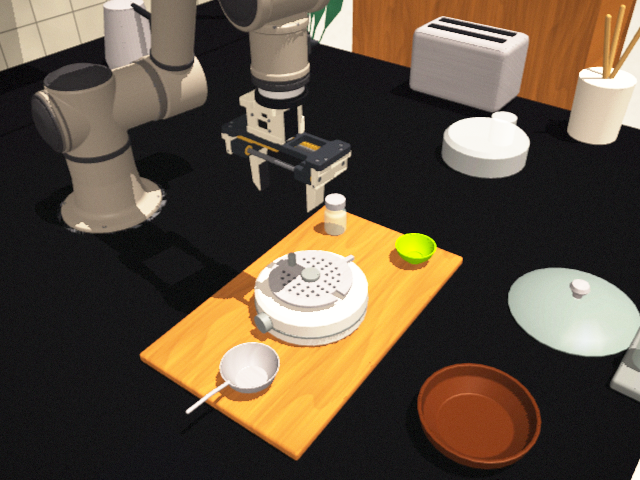

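View pics/wrist0.png

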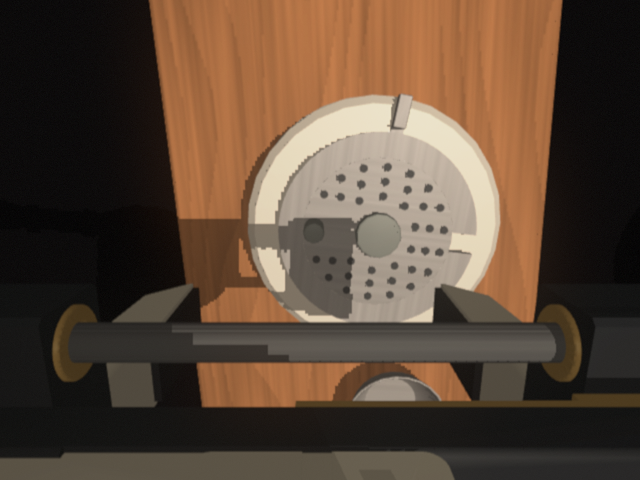

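The wrist view shows the hub at (378,235), stud top at (314,231), notch at (461,243) and rib at (402,112). The scene view shows the hub at (311,273), stud top at (292,257) and rib at (346,262), with the jar, bowl and strainer well apart.

```bash
python3 - <<'E'
from h import *
d=np.load("wrist0.npz");K,T=d["K"],d["T"]
h=ray(K,T,(378,235),.0955);s=ray(K,T,(314,231),.1095);n=ray(K,T,(461,243),.0875);r=ray(K,T,(402,112),.081)
ang=lambda p:np.degrees(np.arctan2(*(p-h)[1::-1])); 
for k,p in dict(hub=h,stud=s,notch=n,rib=r).items(): print(k,p.round(4),np.hypot(*(p-h)[:2]).round(4),ang(p).round(1))
d=np.load("scene0.npz");K2,T2=d["K"],d["T"]
for uv,z in[((311,273),.0955),((292,257),.1095),((346,262),.081),((336,199),.093),((416,242),.05),((250,363),.053)]: print(uv,ray(K2,T2,uv,z).round(4))
# rim outline check
for uv in[(249,215),(499,215)]: print(ray(K,T,uv,.073).round(4))
E
python3 - <<'E'
import cv2
im=cv2.imread("pics/wrist0.png")[85:335,235:510]
cv2.imwrite("pics/w0c.png",cv2.resize(im,None,fx=2.4,fy=2.4,interpolation=cv2.INTER_CUBIC)[:600])
E
```

```text
hub [ 0.5667 -0.0007  0.0955] 0.0 0.0
stud [0.5226 0.0052 0.1095] 0.0444 172.3
notch [ 0.6272 -0.0084  0.0875] 0.061 -7.2
rib [0.5819 0.0811 0.081 ] 0.0832 79.5
(311, 273) [ 5.679e-01 -4.000e-04  9.550e-02]
(292, 257) [ 5.275e-01 -3.000e-04  1.095e-01]
(346, 262) [0.5864 0.0715 0.081 ]
(336, 199) [0.4657 0.2016 0.093 ]
(416, 242) [0.6333 0.228  0.05  ]
(250, 363) [ 0.5935 -0.1777  0.053 ]
[0.4746 0.009  0.073 ]
[0.6583 0.0092 0.073 ]
```

View pics/w0c.png

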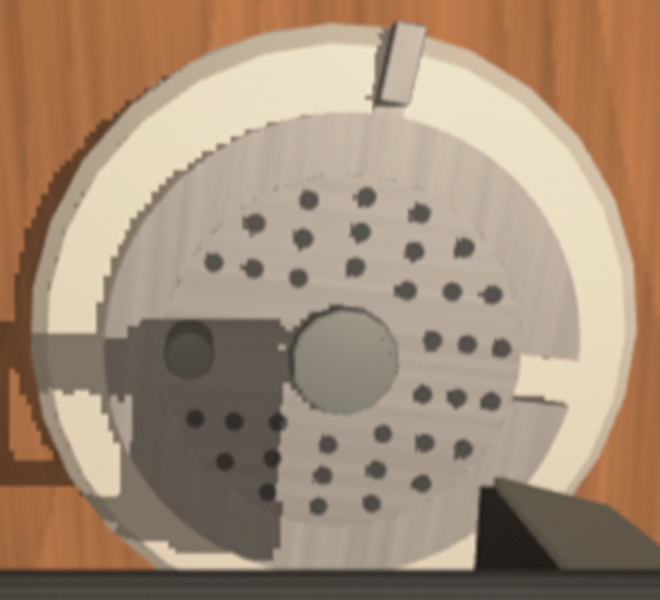

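The crop confirms the rib axis at about 79.5° and the notch at about -7°, so the disc needs about +87° counter-clockwise. I'll close the gripper and come down behind the stud on its +y side.

Emit:
drive_tool(targets=[[1,[31,0.7,0],7.2],[1,[0,0,0],0],[1,[0,0,40],0],[1,[0,0,40],0],[1,[0,0,20],0],[1,[0,0,0],0],[1,[0,0,0],0]], force=10)

```text
time: 0.98
position: [0.5261, 0.0307, 0.3056]
ee_rot: [0.75, 0.662, 0.0, 0.001]
contact_force: [0.0, 0.3, 0.1]
gripper_width: 0.285
grasp_force: 0.0
```

Run:
```python
from h import *
s=bot.get_state();print(s["time"],s["position"],s["contact_force"],s["gripper_width"])
im,K,T=cam("side");im2,K2,T2=cam("scene")
a=proj(K,T,[.567,0,.09]);b=proj(K2,T2,[.567,0,.09]);print(a,b)
def crop(im,c): 
    x,y=max(0,int(c[0])-70),max(0,int(c[1])-110);return cv2.resize(im[y:y+170,x:x+140],(400,486))
cv2.imwrite("pics/c1.png",np.hstack([crop(im,a),crop(im2,b)]))
```

```text
0.975 [0.52608089 0.03070342 0.30560561] [0.00875142 0.2879873  0.1426114 ] 0.28528869397382345
[308.69481617 264.48657496] [310.82402165 275.18886896]
```

View pics/c1.png

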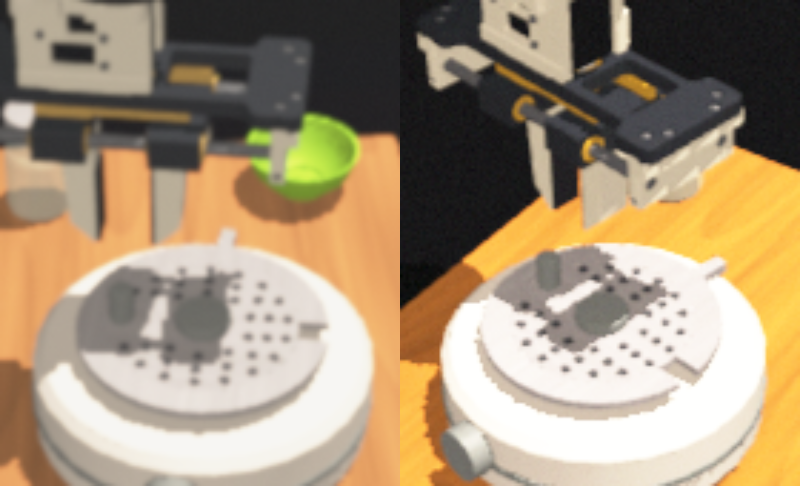

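Both views show the fingers, still closing, above and behind (+y of) the stud. The disc hasn't been touched. Next I'll finish closing, descend and start the push.

Emit:
drive_tool(targets=[[1,[0,0,0],0],[1,[0,0,0],0],[1,[0,0,0],0],[1,[0,0,14],0],[1,[0,0,12],0],[1,[0,0,0],0],[1,[-5,0,0],0],[1,[-4.5,0,0],0],[1,[0,0,0],0]])

```text
time: 2.2
position: [0.5246, 0.0211, 0.2791]
ee_rot: [0.75, 0.661, 0.0, 0.0]
contact_force: [-0.1, -0.6, -0.8]
gripper_width: 0.005
grasp_force: 0.0
```

Emit:
drive_tool(targets=[[1,[-3.98,-1.27,0],-5],[1,[-3.98,-1.27,0],-5],[1,[-3.98,-1.27,0],-5],[1,[-3.98,-1.27,0],-5],[1,[-3.98,-1.27,0],-5],[1,[-3.98,-1.27,0],-5],[1,[-3.98,-1.27,0],-5],[1,[-3.98,-1.27,0],-5],[1,[-3.98,-1.27,0],-5],[1,[0,0,0],0]])

```text
time: 3.45
position: [0.5214, -0.0151, 0.2789]
ee_rot: [0.44, 0.898, 0.0, 0.0]
contact_force: [-0.5, -0.1, 1.3]
gripper_width: 0.002
grasp_force: 0.1
```

Emit:
drive_tool(targets=[[1,[-3.98,-1.27,0],-5],[1,[-3.98,-1.27,0],-5],[1,[-3.98,-1.27,0],-5],[1,[-3.98,-1.27,0],-5],[1,[-3.98,-1.27,0],-5],[1,[-3.98,-1.27,0],-5],[1,[-3.98,-1.27,0],-5],[1,[0,0,0],0],[1,[0,0,0],0]])

```text
time: 4.58
position: [0.5379, -0.0384, 0.2788]
ee_rot: [0.151, 0.989, -0.0, 0.0]
contact_force: [-0.0, -0.6, 1.2]
gripper_width: 0.007
grasp_force: 0.2
```

Run:
```python
from h import *
s=bot.get_state();print(s["time"],s["position"],s["joints"].round(2))
ims=[]
for n in["scene","side","wrist"]:
    im,K,T=cam(n);np.savez(n+"1.npz",K=K,T=T);a=proj(K,T,[.567,0.02,.09]);print(n,a)
    h=[40,32][0] if n!="wrist" else 90
    w=int(h*1.6); x,y=max(0,int(a[0])-w),max(0,int(a[1])-h-20);x=min(x,640-2*w)
    print("crop origin",x,y,2*w);ims.append(cv2.resize(im[y:y+2*h,x:x+2*w],(480,300),interpolation=cv2.INTER_CUBIC))
cv2.imwrite("pics/c2.png",cv2.resize(np.vstack(ims[:2]),(480,600)));cv2.imwrite("pics/c2w.png",ims[2])
```

```text
4.575 [ 0.5378949  -0.03838344  0.27877945] [-0.21  0.5   1.65 -0.    0.99 -1.48]
scene [318.37063224 268.97210234]
crop origin 254 208 128
side [308.48348412 256.29054136]
crop origin 244 196 128
wrist [468.58615693 322.03350449]
crop origin 324 212 288
```

View pics/c2.png

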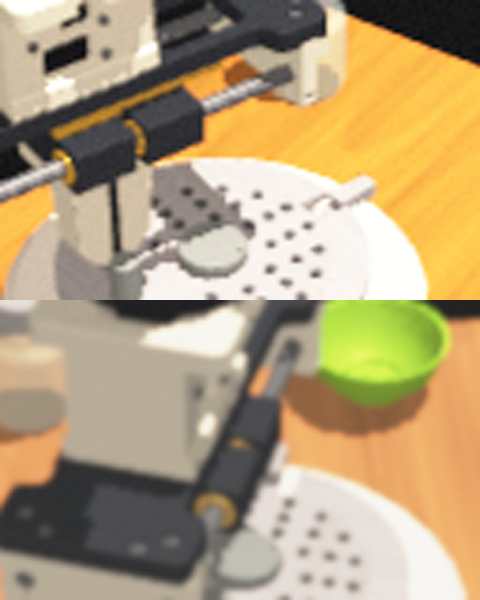

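The scene crop shows the fingertip behind the stud at (125,270) and the notch near the rib's inner end at about (315,208). I'll back off, rise and measure from above.

Emit:
drive_tool(targets=[[1,[10,0,0],0],[1,[5,0,0],0],[1,[0,0,-40],0],[1,[-15,20,-50],0],[1,[-25,20,-35],0],[1,[0,0,0],0],[1,[0,0,0],0]])

```text
time: 5.6
position: [0.5729, -0.0076, 0.4027]
ee_rot: [0.149, 0.989, -0.0, -0.001]
contact_force: [-0.3, 0.4, -0.1]
gripper_width: 0.004
grasp_force: 0.0
```

Run:
```python
from h import *
im,K,T=cam("wrist");np.savez("wrist2.npz",K=K,T=T);cv2.imwrite("pics/wrist2f.png",im)
a=proj(K,T,[.567,0,.0875]);print(a)
x,y=max(0,min(int(a[0])-133,374)),max(0,min(int(a[1])-100,280));print(x,y)
cv2.imwrite("pics/c3.png",cv2.resize(im[y:y+200,x:x+266],None,fx=3,fy=3,interpolation=cv2.INTER_CUBIC))
```

```text
[325.11254242 222.15403674]
192 122
```

View pics/c3.png

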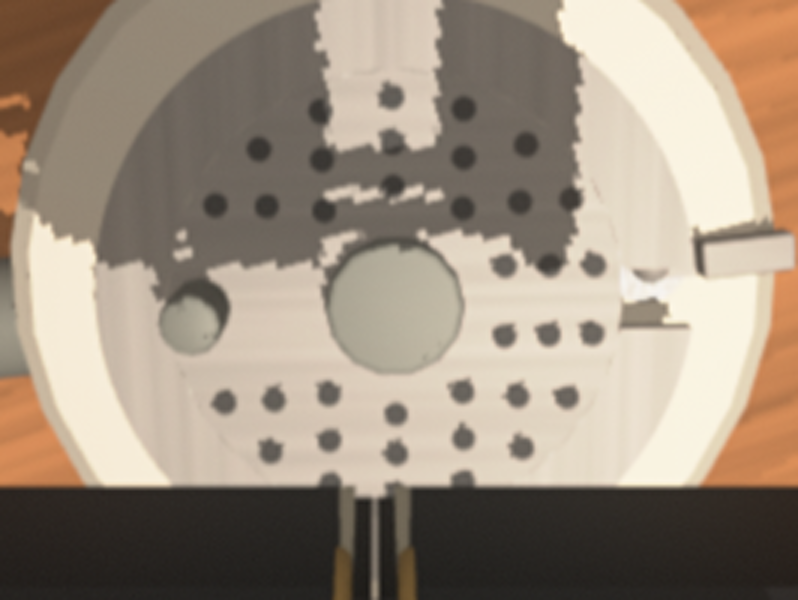

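The crop (x3, origin 192,122) shows the hub at (396,306), stud top at (190,321), notch middle at (655,297) with the lower edge at y=326, and rib top ends at (706,260) and (792,251). The pin is partly visible at the notch's upper side, (652,274).

Run:
```python
from h import *
d=np.load("wrist2.npz");K,T=d["K"],d["T"]
f=lambda u,v,z:ray(K,T,((u+.5)/3-.5+192,(v+.5)/3-.5+122),z)
P=dict(hub=f(396,306,.0955),stud=f(190,321,.1095),notch=f(655,297,.0875),rin=f(706,260,.081),rout=f(792,251,.081),pin=f(652,274,.081))
h=P["hub"]
for k,p in P.items(): print(k,p.round(4),np.hypot(*(p-h)[:2]).round(4),np.degrees(np.arctan2(*(p-h)[1::-1])).round(2))
r=P["rout"]-P["rin"];print("ribdir",np.degrees(np.arctan2(r[1],r[0])))
```

```text
hub [ 0.5661 -0.0009  0.0955] 0.0 0.0
stud [ 0.5533 -0.044   0.1095] 0.0449 -106.6
notch [0.5835 0.0571 0.0875] 0.0606 73.31
rin [0.5801 0.0718 0.081 ] 0.074 79.14
rout [0.584  0.0917 0.081 ] 0.0944 79.09
pin [0.5796 0.0588 0.081 ] 0.0612 77.31
ribdir 78.91706626910712
```

The disc needs about 5.8° more. I'll retrace to the contact pose and push the remainder in two small steps.

Emit:
drive_tool(targets=[[1,[25,-20,35],0],[1,[15,-20,50],0],[1,[0,0,40],0],[1,[0,0,0],0],[1,[-9,0,0],0],[1,[-6,0,0],0],[1,[0,0,0],0],[1,[-2.3,-0.78,0],-2.9],[1,[-2.3,-0.78,0],-2.9],[1,[0,0,0],0]])

```text
time: 6.9
position: [0.542, -0.0411, 0.2792]
ee_rot: [0.099, 0.995, -0.0, 0.0]
contact_force: [-0.0, -0.5, 0.4]
gripper_width: 0.005
grasp_force: 0.2
```

Emit:
drive_tool(targets=[[1,[10,0,0],0],[1,[5,0,0],0],[1,[0,0,-40],0],[1,[-15,20,-50],0],[1,[-25,20,-35],0],[1,[0,0,0],0],[1,[0,0,0],0]])

```text
time: 7.78
position: [0.5736, -0.0069, 0.4027]
ee_rot: [0.099, 0.995, -0.0, -0.001]
contact_force: [-0.4, 0.3, -0.7]
gripper_width: 0.009
grasp_force: 0.0
```

Run:
```python
from h import *
im,K,T=cam("wrist");np.savez("wrist3.npz",K=K,T=T)
a=proj(K,T,[.567,0,.0875]);print(a)
x,y=max(0,min(int(a[0])-133,374)),max(0,min(int(a[1])-100,280));print(x,y)
cv2.imwrite("pics/c4.png",cv2.resize(im[y:y+200,x:x+266],None,fx=3,fy=3,interpolation=cv2.INTER_CUBIC))
```

```text
[325.01496372 222.16231127]
192 122
```

View pics/c4.png

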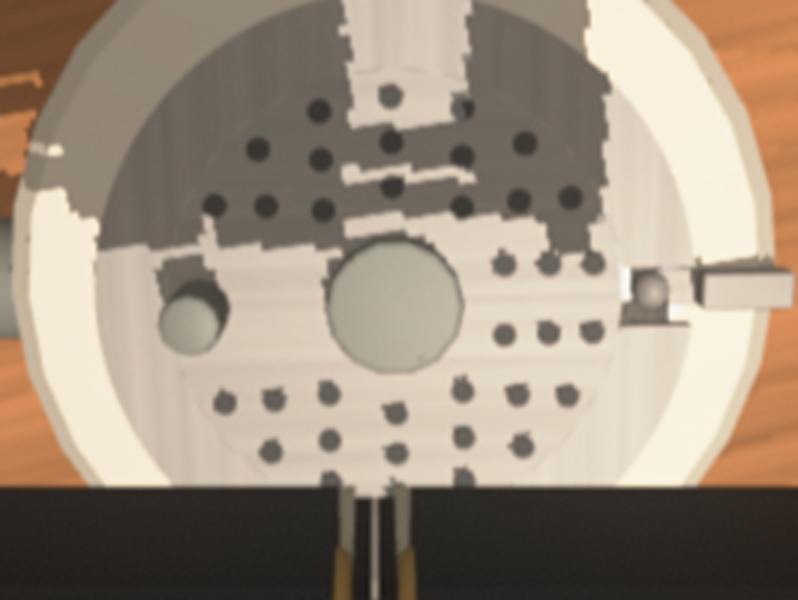

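The pin is now visible inside the notch at (651,291). The notch edges are y≈267 to 326, and the rib centreline runs from (703,290) to (792,288).

Run:
```python
from h import *
d=np.load("wrist3.npz");K,T=d["K"],d["T"]
f=lambda u,v,z:ray(K,T,((u+.5)/3-.5+192,(v+.5)/3-.5+122),z)
P=dict(hub=f(396,306,.0955),stud=f(190,322,.1095),notch=f(655,296.5,.0875),rin=f(703,290,.081),rout=f(792,288,.081),pin=f(651,291,.081))
h=P["hub"]
for k,p in P.items(): print(k,p.round(4),np.hypot(*(p-h)[:2]).round(4),np.degrees(np.arctan2(*(p-h)[1::-1])).round(2))
s=bot.get_state();Rt=R.from_quat(s["ee_rot"]).as_matrix()
print("tool shift mm to hub:",(Rt.T@(h-s["position"]-Rt[:,2]*.178)*1000).round(1),(Rt.T@(P["notch"]-h)*1000).round(1))
```

```text
hub [ 0.5662 -0.0009  0.0955] 0.0 0.0
stud [ 0.558  -0.0451  0.1095] 0.045 -100.52
notch [0.5776 0.0586 0.0875] 0.0606 79.22
rin [0.5798 0.0712 0.081 ] 0.0734 79.34
rout [0.5835 0.092  0.081 ] 0.0946 79.47
pin [0.5776 0.059  0.081 ] 0.061 79.26
tool shift mm to hub: [  7.5   4.7 128.8] [ 0.6 60.6  8. ]
```

Notch, pin and rib all agree within 0.2°. I'll press on the hub.

Emit:
drive_tool(targets=[[1,[7.5,4.7,40],0],[1,[0,0,50],0],[1,[0,0,30],0],[1,[0,0,0],0],[1,[0,0,5],0],[1,[0,0,3],0],[1,[0,0,2],0],[1,[0,0,2],0],[1,[0,0,0],0]])

```text
time: 8.95
position: [0.5681, -0.0009, 0.2725]
ee_rot: [0.099, 0.995, -0.0, 0.001]
contact_force: [-1.1, -0.1, 3.6]
gripper_width: 0.003
grasp_force: 2.1
```

Emit:
drive_tool(targets=[[1,[0,0,2],0],[1,[0,0,2],0],[1,[0,0,2],0],[1,[0,0,1],0],[1,[0,0,0],0]])

```text
time: 9.57
position: [0.5681, -0.0009, 0.2657]
ee_rot: [0.099, 0.995, -0.0, 0.001]
contact_force: [-1.9, 0.4, 5.4]
gripper_width: 0.005
grasp_force: 3.2
```

Emit:
drive_tool(targets=[[1,[0,0,1],0],[1,[0,0,1],0],[1,[0,0,1],0],[1,[0,0,0],0]])

```text
time: 10.07
position: [0.568, -0.0008, 0.2653]
ee_rot: [0.099, 0.995, -0.0, 0.002]
contact_force: [-8.0, 0.4, 25.2]
gripper_width: 0.006
grasp_force: 12.6
```

The force rose to 25 N at the seated height, a tip height of 87.3 mm against 87.5 expected, so the disc is on its hard stop. Next I'll withdraw straight up and check.

Emit:
drive_tool(targets=[[1,[0,0,-5],0],[1,[0,0,-15],0],[1,[0,0,-50],0],[1,[-7,-4,-60],0],[1,[0,0,0],0],[1,[0,0,0],0]])

```text
time: 10.82
position: [0.5738, -0.0062, 0.3916]
ee_rot: [0.099, 0.995, 0.0, -0.0]
contact_force: [-0.4, 0.5, -0.2]
gripper_width: 0.005
grasp_force: 0.0
```

Run:
```python
from h import *
im,K,T=cam("wrist");im2,K2,T2=cam("scene")
a=proj(K,T,[.567,0,.0795]);x,y=max(0,int(a[0])-100),max(0,int(a[1])-100)
c1=cv2.resize(im[y:y+150,x:x+200],(400,300));b=proj(K2,T2,[.567,0,.08]);x,y=int(b[0])-80,int(b[1])-60
cv2.imwrite("pics/c5.png",np.hstack([c1,cv2.resize(im2[y:y+120,x:x+160],(400,300))]))
print(bot.get_state()["contact_force"])
```

```text
[ 0.04634249 -0.83584528  0.072737  ]
```

View pics/c5.png

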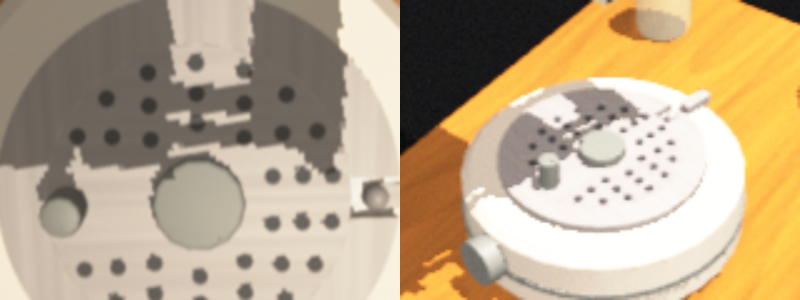

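The pin now stands through the notch at (375,196), the disc sits flush in the base in the scene view, and the gripper is clear. Handing in.

```bash
python3 -c "
from bench import bot
print(bot.sign_off())"
```

```text
the job is handed in; nothing more can be done
None
```

The disc's notch is turned onto the drive pin and the disc is pressed down to its hard stop. The arm finished clear of everything, and the job is handed in; the sign-off returned no verdict.

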